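Erect the specimen tray and hold its corner pin for sealing

TASK

Fold the left, front and right walls of the white specimen tray fully upright, then take the red-headed locking pin from its grey holder and thread it from above down through the upper and then the lower brass bushing at the tray's front left corner. Finish while still holding the pin still by its head, its tip through both bushings and its flange hovering about 1 cm above the upper bushing, so that a colleague can slip a seal tag under it: do not let go and do not set the flange down. Leave everything else on the bench where it stands.

Things in the scene. Friction and masses are not known exactly. Their poses are not given: they have to be found in the camera images.
- tray: White tray fixed to the bench, base 142 x 172 mm, floor 10 mm high. Origin under its centre at z=0; z up, -x is its front (robot side), +y its left. Far wall (x=+75 mm) fixed; left, front, right walls fold up in any order, all tops then at z=80 mm. Each of two walls carries a brass bushing; with the walls upright both lie on one vertical line at x=-88, y=+103 mm (outside the front left corner).
- left_panel (a joint): left folding wall, rad: 0 lowest stop (leaning outward, 0.6 rad above flat), 0.971 upright, upper stop. White, 142 mm long, 70 mm from hinge to blue-capped free edge, 4 mm thick; hinge line along tray x at y=+90 mm, 10 mm above the bench. Friction hinge (0.05 N m) stays at any angle; about 1 N inward on the outside of the free edge raises it. Carries the lower bushing on an ear at its front end
- front_panel (a joint): front folding wall, rad: 0 lowest stop (leaning outward, 0.6 rad above flat), 0.971 upright, upper stop. White, 168 mm long, 70 mm from hinge to blue-capped free edge, 4 mm thick; hinge line along tray y at x=-75 mm, 10 mm above the bench. Friction hinge (0.05 N m) stays at any angle; about 1 N inward on the outside of the free edge raises it. Carries the upper bushing on an ear at its left end
- right_panel (a joint): right folding wall, rad: 0 lowest stop (leaning outward, 0.6 rad above flat), 0.971 upright, upper stop. White, 142 mm long, 70 mm from hinge to blue-capped free edge, 4 mm thick; hinge line along tray x at y=-90 mm, 10 mm above the bench. Friction hinge (0.05 N m) stays at any angle; about 1 N inward on the outside of the free edge raises it. No bushing
- upper_bush (a point): Centre of the mouth (upper face once the wall is upright, then 78 mm above the bench) of the upper brass bushing: a 22 mm square block 16 mm high with an 11 mm through hole, mouth chamfered 2 mm.
- lower_bush (a point): Centre of the mouth (then 48 mm above the bench) of the lower brass bushing, same size as the upper; its underside is 32 mm above the bench.
- pin: Loose locking pin, 110 mm, about 40 g, upright in its holder with the tip 6 mm above the bench. Origin at the tip, z toward the head. Steel shaft 8 mm diameter to z=68 mm, last 8 mm tapered to 3 mm; steel flange 21 mm diameter z 68-72 mm; red square grip with black bands, 18 x 18 mm (faces across the pin's x and y), z 72-110 mm.
- pin_tip (a point): Tip of the pin (the pin body's origin).
- pin_shoulder (a point): Underside of the pin's flange on its axis, 68 mm above the tip.
- holder: Grey block 54 x 54 x 46 mm fixed to the bench, with a 10 mm wide, 40 mm deep hole in its top centre in which the pin stands. Origin under its centre on the bench.
- specimen_cup_1: Bystander: specimen cup with orange lid, 62 x 62 x 64 mm, loose; origin under its centre.
- slide_box: Bystander: flat blue box, 71 x 170 x 37 mm, loose; origin under its centre.
- timer: Bystander: white kitchen-style timer, 54 x 62 x 69 mm, loose; origin under its centre.
- coverslip_box: Bystander: small blue box, 48 x 64 x 20 mm, loose; origin under its centre.
- marker: Bystander: white marker pen with dark cap, 15 x 131 x 15 mm, lying loose; origin under its centre.

How it is judged:
By the outcome, as a careful person would: the job done as asked, in the order asked, and still so for the second after the job is handed in, while the arm keeps its last pose, push and grip.
It also fails if it takes over 72 s, if anything falls off the work surface, if the arm or the gripper's body presses on something with over 40 N, if the wrist force passes 120 N, or if a joint passes its speed limit or range.

ROBOT

A 6-joint arm with a two-finger parallel gripper is mounted at the origin on a cart in front of the work surface, level with it; the furniture and walls round the work are solid. World frame = base frame: x ahead of the robot, y to its left, z up, the work surface at z = 0. Lengths are in m, angles in degrees, forces in N, time in s.
With the tool pointing down it reaches from about 0.375 to 0.9 m from the base axis. Payload 3.1 kg.
Tool frame: the origin (TCP) lies between the finger pads; the fingertips stand 11 mm ahead of it and the grasp point (between the pads) lies 8 mm behind it; z points along the fingers, y is the line along which they close (so a half turn about z gives the same grasp; the last joint's range is limited). The gripper opens to 87 mm and grips with 3 to 60 N. Pads are 19 mm wide; open, the fingers measure 117 mm over their backs; the gripper's body (75 mm by 190 mm) begins 51 mm behind the grasp point.
Start: joints at [-78.467, 30.224, 82.088, -0, 67.689, -10.227], TCP at [0.232, -0.58, 0.234] pointing down, gripper open.
Joint ranges: [-176.69, 176.69], [-43.24, 126.21], [12.49, 139.97], [-82, 262], [0, 151.66], [-163.58, 163.58]. Speed limits (degrees/s): [159.86, 159.86, 180, 180, 180, 180].

INTERFACE

Orientations are given as a 3x3 rotation matrix whose columns are the frame's x, y, z axes.
In Python, from rig import bot gives the robot as it stands.
- The arm moves only by the tool apply_moves, never from a script. Its argument "steps" is a list that holds one entry, the list of rows, each a list of 7 numbers: the shift along the tool's x, y, z in cm, then the turn, a rotation vector about the tool's x, y, z in degrees, then the gripper command: -1 is shut, 1 is fully open, values between are in proportion. In form: [[[dx, dy, dz, rx, ry, rz, jaw], ...]]. A call has 1 to 20 rows; each row is the pose to reach, as a shift and turn from the pose commanded when the call began, along the tool's axes at that moment; what a row does not reach only later rows make up. A row lasts 1/8 s, in which the tool goes at most 62.5 mm and 10.7 degrees, less where a joint would pass 70% of its speed; a pose out of reach is approached as far as the arm can. A call with a gripper value outside its range is refused whole. The fingers move at their own pace and stop on an object; the grip force is fixed at half the most. Time passes only in rows, so rows that repeat a pose let the fingers close. It gives the time, the measured TCP pose, the force, the opening and the grip force at its end, in the units of the state.
- bot.read_state(): the state, without advancing time (a new reading comes with each control period).
- bot.capture(name): name is "scene" or "side" or "wrist"; returns the picture (400x640x3 uint8, blue, green, red); there is no depth.
- bot.camera_model(name): a dict with "intrinsics" (3x3 intrinsics, pixels), "k1" (the pictures are not rectified: a ray, as slopes to the right and down, at radius r is drawn at 1 + k1 r^2 times it, then the intrinsics apply), "R" (3x3) and "t" (3): a world point X has camera coordinates R X + t. Camera axes: x right, y down, z forward; pixel columns grow to the right and rows downward; lengths in m; the calibration is good to about 2 mm. A picture is of the moment at which its call begins: read the wrist's pose just before it. camera_model takes no time and is no camera call; for the wrist camera it gives the pose at the moment of the call.
- bot.hand_in(): hands the job in; it is judged then, once.
The state is a dict: "time_s": time; "joint_positions": joint angles; "qvel": joint speeds; "tau": joint torques, N m; "position": TCP position; "tcp_rot": TCP orientation; "force": force on the tool from outside, world axes, zero at the start; "moment": the same for the moment, N m; "opening": opening from 0.0 (shut) to 1.0 (fully open); "grasp_force": force on a finger pad.
Only numpy, scipy, OpenCV 4.12 (cv2) and the standard library are available. Lean on these libraries where they do the work, as an engineer would, in place of code of your own. Each camera call takes 0.05 s, during which the arm holds its last target. There are 200 camera calls.

## Working session

There is one attempt and no reset: what is moved stays moved. The work goes in short steps, Python scripts to look and compute and a tool call to move; the robot and the scene stay as the last step left them, time stands still between calls to the robot, and variables do not carry over. Pictures are saved under pics/ and viewed, at most 10 in all, crops included, and the job is handed in when it is done.

Besides the shell and the picture viewer there is one more tool, called after ">>>" as name([rows], argument=value, ...), one row to a line, values as JSON. apply_moves: Moves the arm, as the interface text tells. Its arguments: {"type":"object","properties":{"steps":{"type":"array","items":{"type":"array","items":{"type":"array","items":{"type":"number"}}}}},"required":["steps"]}

```bash
mkdir -p pics; ls; python3 - <<'E'
from rig import bot
import cv2
for n in("scene","side","wrist"):
    m=bot.camera_model(n); im=bot.capture(n); cv2.imwrite(f"pics/{n}0.png",im)
    print(n,m)
s=bot.read_state(); print(s)
E
```

```text
pics
scene {'intrinsics': array([[389.1933639 ,   0.        , 321.15406669],
       [  0.        , 389.1933639 , 195.52870702],
       [  0.        ,   0.        ,   1.        ]]), 'k1': -0.017433895269894552, 'R': array([[-0.52595357, -0.85051145,  0.00176663],
       [-0.50251908,  0.30907905, -0.80743093],
       [ 0.68618322, -0.42555895, -0.58995946]]), 't': array([0.27056485, 0.38244661, 0.9306291 ])}
side {'intrinsics': array([[497.71745241,   0.        , 318.1228689 ],
       [  0.        , 497.71745241, 192.14287824],
       [  0.        ,   0.        ,   1.        ]]), 'k1': -0.11827935007189604, 'R': array([[-0.85017032, -0.52647842, -0.0055584 ],
       [-0.23520007,  0.38920971, -0.89061593],
       [ 0.47105345, -0.75586789, -0.45472231]]), 't': array([0.436869  , 0.22488443, 1.38429963])}
wrist {'intrinsics': array([[297.60502115,   0.        , 310.7961506 ],
       [  0.        , 297.60502115, 199.73142155],
       [  0.        ,   0.        ,   1.        ]]), 'k1': -0.026419321196172362, 'R': array([[ 0.37035661, -0.92888701, -0.00221572],
       [-0.89066249, -0.355
[... 223 characters left out ...]
004355e-03,
        6.76891367e+01, -1.02271512e+01]), 'qvel': array([ 0.03131298, -0.26208144, -0.27075602, -0.02618624, -0.05567357,
        0.01011571]), 'tau': array([ 3.91777821e-04, -4.40429664e+01, -1.76843709e+01,  6.32489542e-02,
        5.52467303e-02, -1.00209527e-04]), 'position': array([ 0.23163268, -0.57991539,  0.23278326]), 'tcp_rot': array([[ 9.28725580e-01,  3.70767665e-01, -3.68392419e-04],
       [ 3.70767753e-01, -9.28724174e-01,  1.63790480e-03],
       [ 2.65147192e-04, -1.65775211e-03, -9.99998591e-01]]), 'force': array([-0.55377648,  0.0989055 , -0.139127  ]), 'moment': array([-0.03940309, -0.00543587, -0.01991278]), 'grasp_force': 0.0, 'opening': 0.9968238126658847}
```

View pics/scene0.png

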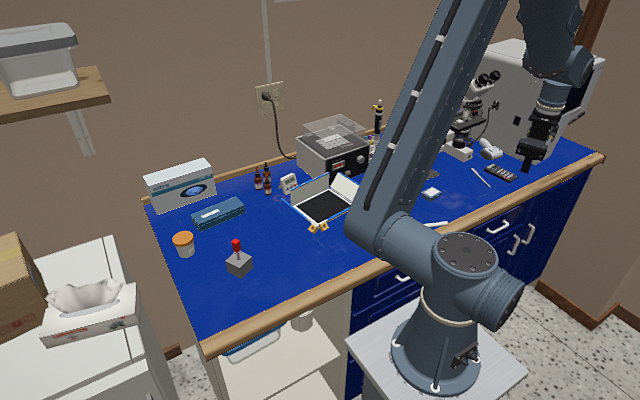

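View pics/side0.png

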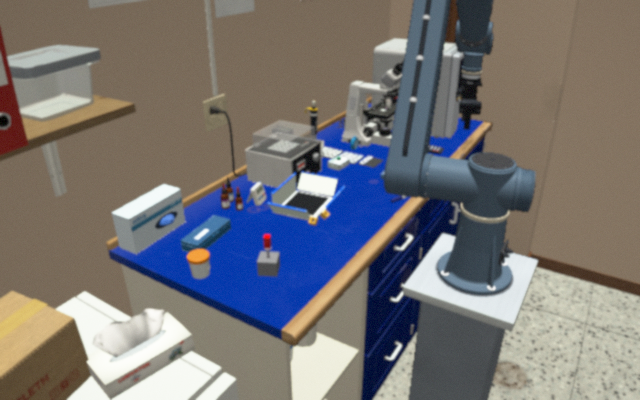

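The scene view shows the tray near (325,205), its brass ears at (318,227), and the pin and holder at (237,255). The side view has the tray at (305,195) and the pin and holder at (268,255). I'll enlarge both views in one composite.

```bash
cat > h.py <<'E'
import numpy as np, cv2
from scipy.optimize import least_squares
def proj(m,X):
    c=np.asarray(X)@m["R"].T+m["t"]; s=c[...,:2]/c[...,2:]
    s=s*(1+m["k1"]*(s**2).sum(-1,keepdims=True))
    K=m["intrinsics"]; return s*[K[0,0],K[1,1]]+K[:2,2]
def ray(m,uv):
    K=m["intrinsics"]; d=(np.asarray(uv,float)-K[:2,2])/[K[0,0],K[1,1]]; s=d.copy()
    for _ in range(10): s=d/(1+m["k1"]*(s@s))
    v=m["R"].T@np.array([*s,1]); return -m["R"].T@m["t"], v/np.linalg.norm(v)
def tri(obs):
    A=np.zeros((3,3));b=np.zeros(3);L=[]
    for m,uv in obs:
        o,v=ray(m,uv);P=np.eye(3)-np.outer(v,v);A+=P;b+=P@o
    X=np.linalg.solve(A,b)
    return X,[np.round(proj(m,X)-uv,1) for m,uv in obs]
def onz(m,uv,z):
    o,v=ray(m,uv); return o+v*(z-o[2])/v[2]
E
python3 - <<'E'
import cv2,numpy as np
a=cv2.imread("pics/scene0.png");b=cv2.imread("pics/side0.png")
def c(im,x,y,w,h,W,H): return cv2.resize(im[y:y+h,x:x+w],(W,H),interpolation=cv2.INTER_CUBIC)
top=np.hstack([c(a,280,165,100,75,400,300),c(b,260,165,100,75,400,300)])
bot=np.hstack([c(a,205,225,80,60,400,300),c(b,230,225,80,60,400,300)])
cv2.imwrite("pics/comp.png",np.vstack([top,bot]))
E
```

```text
(no output)
```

View pics/comp.png

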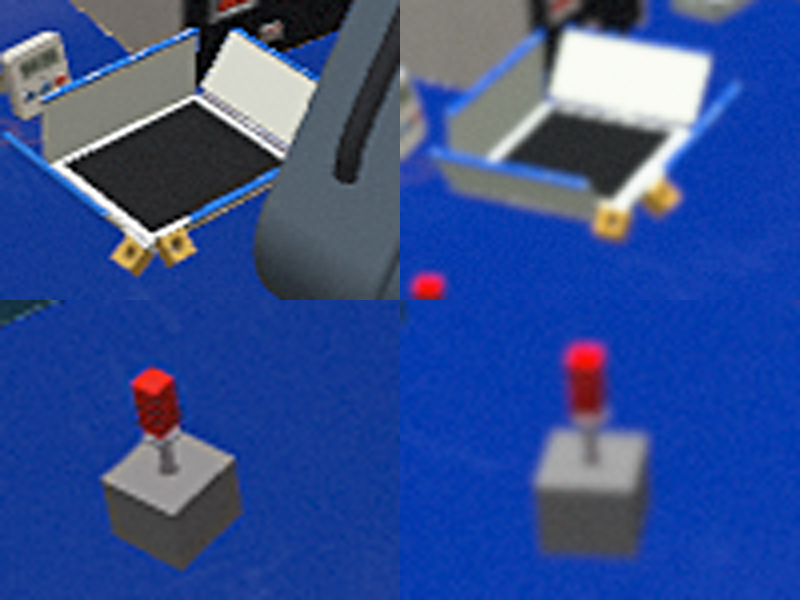

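Composite readings: in scene and side, the tray's floor corners, wall caps and bushings are clear, and so are the holder corners and red head top. I'll triangulate key points and fit the tray and holder poses.

```bash
cat > fit.py <<'E'
from h import *
from rig import bot
S=bot.camera_model("scene");D=bot.camera_model("side")
s4=lambda x,y:np.array([280+x/4-.4,165+y/4-.4]); d4=lambda x,y:np.array([260+(x-400)/4-.4,165+y/4-.4])
s5=lambda x,y:np.array([205+x/5-.4,225+(y-300)/5-.4]); d5=lambda x,y:np.array([230+(x-400)/5-.4,225+(y-300)/5-.4])
P={"capFL":(s4(42,98),d4(450,112)),"capFR":(s4(197,33),d4(545,33)),"bl_farL":(s4(65,163),d4(492,160)),"bl_farR":(s4(197,95),d4(555,110)),
"lp_far":(s4(5,135),d4(432,150)),"lp_near":(s4(107,213),d4(588,185)),"lowB":(s4(130,250),d4(612,220)),"upB":(s4(178,244),d4(662,194)),
"head":(s5(153,378),d5(586,350)),"shaft_hole":(s5(167,471),d5(592,462)),"hA":(s5(103,478),d5(537,488)),"hB":(s5(178,515),d5(640,490)),"hC":(s5(237,459),d5(650,433))}
R={}
for k,(a,b) in P.items():
    R[k],e=tri([(S,a),(D,b)]); print(k,np.round(R[k]*1000),*e)
def T(p,L): 
    c,s=np.cos(p[2]),np.sin(p[2]); return np.array([p[0]+c*L[0]-s*L[1],p[1]+s*L[0]+c*L[1],L[2]])
c6,s6=np.cos(.6),np.sin(.6)
M={"capFL":(.075,.084,.08),"capFR":(.075,-.084,.08),"lp_far":(.071,.09+.07*c6,.01+.07*s6),"lp_near":(-.071,.09+.07*c6,.01+.07*s6)}
f=lambda p:np.concatenate([np.concatenate([proj(S,T(p,L))-P[k][0],proj(D,T(p,L))-P[k][1]]) for k,L in M.items()])
x0=np.r_[(R["capFL"]+R["lp_near"])[:2]/2,0]
best=min((least_squares(f,np.r_[x0[:2],a],loss="soft_l1") for a in np.arange(-3,3,.5)),key=lambda r:r.cost)
print("tray",best.x[:2],np.degrees(best.x[2]),np.round(best.fun,1))
p=best.x
for n,L in {"bush":(-.088,.103,.078),"lp_mid":(0,.09+.07*c6,.01+.07*s6),"fp_mid":(-.075-.07*c6,0,.05),"rp_mid":(0,-.09-.07*c6,.05)}.items(): print(n,np.round(T(p,L)*1000))
E
python3 fit.py
```

```text
capFL [681.  22.  83.] [0.2 0.7] [-0.4 -0.6]
capFR [ 700. -148.   82.] [0.1 0.4] [-0.2 -0.4]
bl_farL [633.  28.  51.] [-0.1 -0.3] [0.2 0.3]
bl_farR [ 693. -147.   12.] [0.5 1.6] [-0.9 -1.5]
lp_far [667.  66.  70.] [0.1 0.4] [-0.2 -0.4]
lp_near [531.  44.  68.] [0.3 1. ] [-0.6 -0.9]
lowB [517.  32.  34.] [0.3 1. ] [-0.6 -0.8]
upB [485.   7.  55.] [0.2 0.6] [-0.4 -0.6]
head [498. 290. 120.] [0.1 0.5] [-0.3 -0.4]
shaft_hole [498. 292.  48.] [0.2 0.5] [-0.3 -0.5]
hA [511. 325.  47.] [0.3 0.9] [-0.6 -0.9]
hB [459. 300.  49.] [0.3 0.9] [-0.6 -0.8]
hC [485. 254.  49.] [0.1 0.3] [-0.2 -0.3]
tray [ 0.62716459 -0.09064767] 9.602853998732204 [ 3.8 -1.   1.2 -2.3  0.8 -1.9 -1.6 -2.  -0.5  4.5 -1.5  4.9  0.4  5.2
 -0.7  4.1]
bush [523.  -4.  78.]
lp_mid [603.  55.  50.]
fp_mid [ 496. -113.   50.]
rp_mid [ 652. -236.   50.]
```

View pics/wrist0.png

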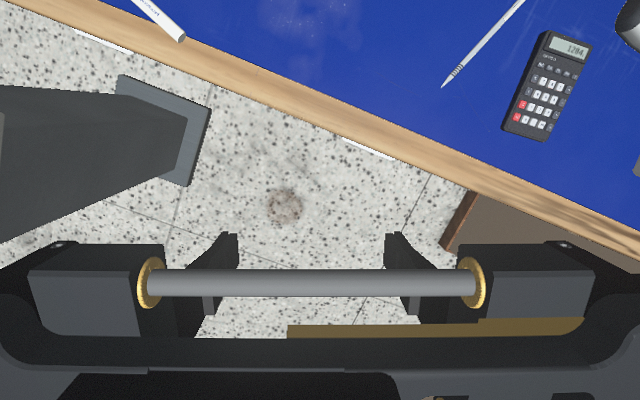

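The wrist picture shows only floor and the bench edge, with the fingers at (230,270) and (395,270), so it isn't useful yet. The left panel's edge comes out at z≈68, so it is probably part-folded already. I'll refit with free panel angles.

```bash
cat >> fit.py <<'E'
print("----")
P["fp_l"]=(s4(190,217),None);P["fp_r"]=(None,d4(740,88));P["rp_far"]=(s4(235,33),d4(552,30));P["rp_near"]=(None,d4(712,55))
def pt(side,along,d,off,e):
    o=d*np.cos(e)+off*np.sin(e); z=.01+d*np.sin(e)-off*np.cos(e)
    return {"l":(along,.09+o,z),"r":(along,-.09-o,z),"f":(-.075-o,along,z)}[side]
def model(p):
    eL,eF,eR=p[3:6]
    return {"capFL":(.075,.084,.08),"capFR":(.075,-.084,.08),"lp_far":pt("l",.071,.07,0,eL),"lp_near":pt("l",-.071,.07,0,eL),
    "lowB":pt("l",-.088,.036,.013,eL),"upB":pt("f",.103,.066,.013,eF),"fp_r":pt("f",-.084,.07,0,eF),"rp_far":pt("r",.071,.07,0,eR),"rp_near":pt("r",-.071,.07,0,eR),"bl_farR":(.07,-.08,.012)}
def f(p):
    o=[]
    for k,L in model(p).items():
        for c,uv in zip((S,D),P[k]):
            if uv is not None:o.append(proj(c,T(p,L))-uv)
    return np.concatenate(o)
best=min((least_squares(f,np.r_[x0[:2],a,.8,.8,.8],loss="soft_l1",bounds=([0,-1,-4,.5,.5,.5],[1,1,4,1.6,1.6,1.6])) for a in (-.5,0,.5)),key=lambda r:r.cost)
p=best.x;print("tray",p[:2],np.degrees(p[2]),"fold q",p[3:]-.6);i=0
for k,L in model(p).items():
    for c,uv in zip("SD",P[k]):
        if uv is not None: print(k,c,np.round(best.fun[i:i+2],1));i+=2
print("bush",T(p,(-.088,.103,.078)))
E
python3 fit.py | sed 1,/----/d
```

```text
tray [ 0.61745662 -0.07516624] 7.295303036701548 fold q [0.37365076 0.34333682 0.40644475]
capFL S [1.3 0.9]
capFL D [ 0.4 -0.4]
capFR S [-0.1  0.6]
capFR D [-0.6 -0. ]
lp_far S [ 0.6 -0.1]
lp_far D [-0.7 -0.6]
lp_near S [0.3 1.2]
lp_near D [-0.5 -0.7]
lowB S [0.1 2. ]
lowB D [-0.3  0.1]
upB S [-0.4  1.5]
upB D [-0.2 -0. ]
fp_r D [-0.1 -1. ]
rp_far S [-0.  -0.5]
rp_far D [ 4. -1.]
rp_near D [-0.3 -0.5]
bl_farR S [-0.3  1.2]
bl_farR D [-1.9 -1.7]
bush [0.51708971 0.01582543 0.078     ]
```

The fit is within about 1 px: tray at (0.617,-0.075), yaw 7.3°, walls already part-folded. Next I'll check the obstacles and compute the push poses.

```bash
cat >> h.py <<'E'
TR=np.array([.6175,-.0752,np.radians(7.3)])
def tw(x,y,z):
    c,s=np.cos(TR[2]),np.sin(TR[2]); return np.array([TR[0]+c*x-s*y,TR[1]+s*x+c*y,z])
def Ryaw(deg):
    a=np.radians(deg);c,s=np.cos(a),np.sin(a); return np.array([[c,s,0],[s,-c,0],[0,0,-1.]])
def row(bot,p,yaw,p0=None,R0=None):
    from scipy.spatial.transform import Rotation as Ro
    st=bot.read_state(); R0=st["tcp_rot"] if R0 is None else R0; p0=st["position"] if p0 is None else p0
    return np.round(np.r_[R0.T@(np.asarray(p)-p0)*100, Ro.from_matrix(R0.T@Ryaw(yaw)).as_rotvec(degrees=True)],2)
E
python3 - <<'E'
from h import *
from rig import bot
S=bot.camera_model("scene");D=bot.camera_model("side")
for n,m,uv in [("timer",S,(290,193)),("coverslip",S,(431,195)),("marker",S,(437,224)),("pen",S,(482,178)),("micro",S,(470,158)),("microD",D,(385,150)),("machineL",D,(290,178)),("machineS",S,(333,182)),("slidebox",S,(218,215)),("cup",S,(185,255))]: print(n,np.round(onz(m,uv,0)*1000))
print(bot.read_state()["position"])
for n,p in {"hover right":tw(0,-.18,.16),"right down":tw(0,-.18,.056),"right end":tw(0,-.107,.056)}.items(): print(n,np.round(p,3),row(bot,p,7.3))
E
```

```text
timer [768. -19.   0.]
coverslip [ 480. -463.    0.]
marker [ 347. -360.    0.]
pen [ 457. -721.    0.]
micro [ 590. -803.    0.]
microD [ 597. -695.    0.]
machineL [ 792. -241.    0.]
machineS [ 745. -197.    0.]
slidebox [784. 257.   0.]
cup [649. 412.   0.]
[ 0.23163268 -0.57991539  0.23278326]
hover right [ 0.64  -0.254  0.16 ] [ 50.05 -15.13   7.32  -0.1   -0.    14.46]
right down [ 0.64  -0.254  0.056] [ 50.05 -15.11  17.72  -0.1   -0.    14.46]
right end [ 0.631 -0.181  0.056] [ 51.87 -22.18  17.73  -0.1   -0.    14.46]
```

>>> apply_moves([
  [[20,-7,3,0,0,7,-1],[45.2,-16.4,7,0,0,14.5,-1],[45.2,-16.4,7,0,0,14.5,-1],[45.2,-16.4,7,0,0,14.5,-1],[45.2,-16.4,7,0,0,14.5,-1],[45.2,-16.4,7,0,0,14.5,-1],[45.2,-16.4,7,0,0,14.5,-1],[45.2,-16.4,7,0,0,14.5,-1],[45.2,-16.4,7,0,0,14.5,-1],[45.2,-16.4,7,0,0,14.5,-1],[45.2,-16.4,7,0,0,14.5,-1]],
])

```text
time_s: 1.52
position: [0.5898, -0.2618, 0.1637]
tcp_rot: [[0.992, 0.125, -0.0], [0.125, -0.992, -0.0], [-0.0, 0.0, -1.0]]
force: [-0.2, 0.1, -0.1]
opening: 0.008
grasp_force: 0.0
```

>>> apply_moves([
  [[0,0,5,0,0,0,-1],[0,0,10.7,0,0,0,-1],[0,0,10.7,0,0,0,-1],[0,-1.5,10.7,0,0,0,-1],[0,-2.5,10.7,0,0,0,-1],[0,-3.5,10.7,0,0,0,-1],[0,-4.5,10.7,0,0,0,-1],[0,-5.3,10.7,0,0,0,-1],[0,-6,10.7,0,0,0,-1],[0,-6.5,10.7,0,0,0,-1],[0,-6.8,10.7,0,0,0,-1]],
])

```text
time_s: 2.9
position: [0.5816, -0.1922, 0.0561]
tcp_rot: [[0.992, 0.127, -0.001], [0.127, -0.992, 0.001], [-0.001, -0.001, -1.0]]
force: [-1.2, -1.0, 1.3]
opening: 0.006
grasp_force: 0.5
```

>>> apply_moves([
  [[0,-0.2,0,0,0,0,-1],[0,-0.4,0,0,0,0,-1],[0,-0.6,0,0,0,0,-1],[0,-0.6,0,0,0,0,-1]],
])

```text
time_s: 3.4
position: [0.5811, -0.187, 0.0564]
tcp_rot: [[0.992, 0.126, -0.001], [0.126, -0.992, 0.0], [-0.001, -0.0, -1.0]]
force: [-0.8, -1.1, -0.4]
opening: 0.006
grasp_force: 0.4
```

>>> apply_moves([
  [[0,-0.2,0,0,0,0,-1],[0,-0.4,0,0,0,0,-1],[0,-0.6,0,0,0,0,-1],[0,-0.6,0,0,0,0,-1]],
])

```text
time_s: 3.9
position: [0.5813, -0.1863, 0.0566]
tcp_rot: [[0.992, 0.128, 0.002], [0.128, -0.992, -0.008], [0.001, 0.008, -1.0]]
force: [-2.7, -14.5, -4.0]
opening: 0.004
grasp_force: 6.5
```

>>> apply_moves([
  [[0,3,0,0,0,0,-1],[0,6,0,0,0,0,-1],[0,6,-5,0,0,0,-1],[0,6,-10,0,0,0,-1],[-5,3,-10,0,0,0,-1],[-10,-2,-10,0,0,0,-1],[-10,-7,-10,0,0,0,-1],[-10,-7,-5,0,0,0,-1],[-10,-7,0,0,0,0,-1],[-10,-7,0,0,0,0,-1],[-9,-7,0,0,0,0,-1],[-8,-7,0,0,0,0,-1],[-7,-7,0,0,0,0,-1],[-6.2,-7,0,0,0,0,-1],[-5.4,-7,0,0,0,0,-1],[-4.8,-7,0,0,0,0,-1],[-4.3,-7,0,0,0,0,-1],[-4.3,-7,0,0,0,0,-1]],
])

```text
time_s: 6.15
position: [0.5298, -0.1172, 0.0564]
tcp_rot: [[0.992, 0.126, 0.001], [0.126, -0.992, -0.0], [0.001, 0.0, -1.0]]
force: [-0.3, 0.7, 1.0]
opening: 0.003
grasp_force: 0.0
```

>>> apply_moves([
  [[0.2,0,0,0,0,0,-1],[0.4,0,0,0,0,0,-1],[0.6,0,0,0,0,0,-1],[0.8,0,0,0,0,0,-1],[0.8,0,0,0,0,0,-1]],
])

```text
time_s: 6.78
position: [0.5374, -0.1162, 0.0565]
tcp_rot: [[0.992, 0.126, 0.001], [0.126, -0.992, -0.0], [0.001, 0.0, -1.0]]
force: [1.2, 0.4, -0.2]
opening: 0.007
grasp_force: 0.1
```

>>> apply_moves([
  [[0.2,0,0,0,0,0,-1],[0.4,0,0,0,0,0,-1],[0.5,0,0,0,0,0,-1],[0.5,0,0,0,0,0,-1]],
])

```text
time_s: 7.28
position: [0.5391, -0.1157, 0.0564]
tcp_rot: [[0.992, 0.128, -0.006], [0.128, -0.992, 0.0], [-0.006, -0.001, -1.0]]
force: [-7.5, -3.9, 4.0]
opening: 0.006
grasp_force: 3.9
```

```bash
python3 - <<'E'
from rig import bot
import cv2,numpy as np
a=bot.capture("scene");b=bot.capture("side")
def c(im,x,y,w,h,W,H): return cv2.resize(im[y:y+h,x:x+w],(W,H),interpolation=cv2.INTER_CUBIC)
cv2.imwrite("pics/c2.png",np.hstack([c(a,270,130,120,120,400,400),c(b,240,130,120,120,400,400)]))
s=bot.read_state();print(s["position"],s["force"])
E
```

```text
[ 0.53906394 -0.11572417  0.05645344] [-7.46878016 -4.04520871  5.33355306]
```

View pics/c2.png

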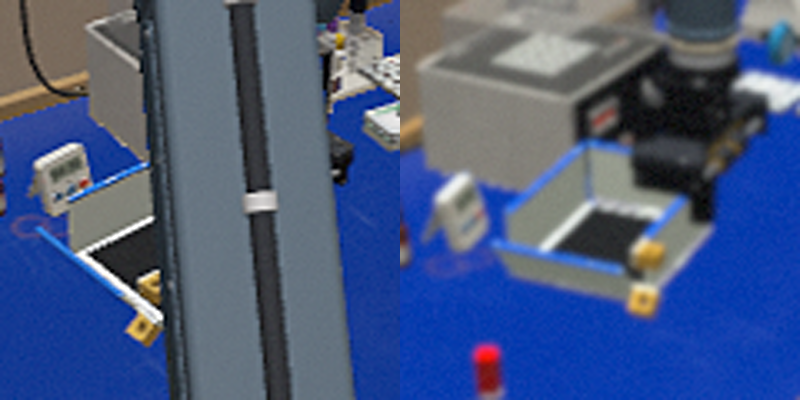

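>>> apply_moves([
  [[-3,0,0,0,0,0,-1],[-4,0,-5,0,0,0,-1],[-3,-3,-11,0,0,0,-1],[0,-8,-11,0,0,0,-1],[4,-13,-11,0,0,0,-1],[5,-18,-11,0,0,0,-1],[5,-20.5,-11,0,0,0,-1],[5,-20.5,-5,0,0,0,-1],[5,-20.5,0,0,0,0,-1],[5,-20.5,0,0,0,0,-1],[5,-19,0,0,0,0,-1],[5,-18,0,0,0,0,-1],[5,-17,0,0,0,0,-1],[5,-16.1,0,0,0,0,-1],[5,-15.4,0,0,0,0,-1],[5,-14.8,0,0,0,0,-1],[5,-14.3,0,0,0,0,-1],[5,-14,0,0,0,0,-1],[5,-14,0,0,0,0,-1]],
])

```text
time_s: 9.75
position: [0.5737, 0.0293, 0.0562]
tcp_rot: [[0.992, 0.126, -0.001], [0.126, -0.992, -0.0], [-0.001, 0.0, -1.0]]
force: [-0.6, 0.6, 0.6]
opening: 0.004
grasp_force: 0.0
```

>>> apply_moves([
  [[0,0.2,0,0,0,0,-1],[0,0.4,0,0,0,0,-1],[0,0.6,0,0,0,0,-1],[0,0.6,0,0,0,0,-1]],
])

```text
time_s: 10.25
position: [0.5746, 0.0235, 0.0565]
tcp_rot: [[0.992, 0.126, -0.0], [0.126, -0.992, -0.0], [-0.0, 0.0, -1.0]]
force: [-0.1, 0.6, -0.3]
opening: 0.004
grasp_force: 0.1
```

>>> apply_moves([
  [[0,0.2,0,0,0,0,-1],[0,0.4,0,0,0,0,-1],[0,0.6,0,0,0,0,-1],[0,0.6,0,0,0,0,-1]],
])

```text
time_s: 10.75
position: [0.5746, 0.0219, 0.0565]
tcp_rot: [[0.992, 0.124, -0.001], [0.124, -0.992, 0.006], [-0.0, -0.006, -1.0]]
force: [0.9, 15.6, 1.1]
opening: 0.005
grasp_force: 7.5
```

>>> apply_moves([
  [[0,-3,0,0,0,0,-1],[0,-4,-5,0,0,0,-1],[-3,-3.5,-9.4,0,0,0,1],[-7.2,-3.5,-9.4,0,0,0,1],[-7.2,-3.5,-9.4,0,0,0,1],[-7.2,-3.5,-9.4,0,0,0,1]],
])

```text
time_s: 11.5
position: [0.5006, 0.043, 0.1508]
tcp_rot: [[0.992, 0.126, 0.002], [0.126, -0.992, -0.0], [0.002, 0.001, -1.0]]
force: [0.3, -0.4, 0.1]
opening: 0.376
grasp_force: 0.0
```

```bash
cat > cap.py <<'E'
import sys,pickle,cv2
from rig import bot
n=sys.argv[1]
m=bot.camera_model("wrist");im=bot.capture("wrist");cv2.imwrite(f"pics/{n}.png",im);pickle.dump(m,open(n+".pkl","wb"))
s=bot.read_state();print(s["time_s"],s["position"],s["force"])
E
python3 cap.py wA
```

```text
11.55 [0.50105708 0.04304551 0.15067938] [-0.17613698 -0.31816043  0.50041498]
```

>>> apply_moves([
  [[0,3,0,0,0,0,1],[0,6,0,0,0,0,1],[0,6,0,0,0,0,1]],
])

```text
time_s: 11.92
position: [0.5092, -0.0181, 0.1503]
tcp_rot: [[0.992, 0.124, 0.002], [0.124, -0.992, -0.001], [0.002, 0.001, -1.0]]
force: [0.4, 0.3, -0.3]
opening: 0.768
grasp_force: 0.0
```

```bash
python3 cap.py wB; python3 - <<'E'
import cv2,numpy as np
a=cv2.imread("pics/wA.png");b=cv2.imread("pics/wB.png")
cv2.imwrite("pics/wAB.png",np.hstack([cv2.resize(i[60:360,120:520],(400,300)) for i in(a,b)]))
E
```

```text
11.975 [ 0.50830768 -0.01690292  0.15017563] [0.12154931 0.69350943 0.25895334]
```

View pics/wAB.png

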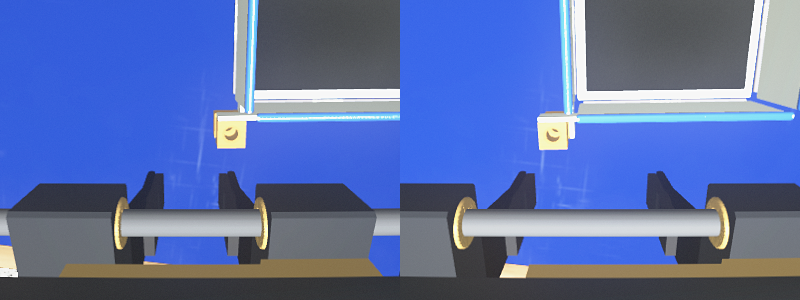

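The wrist views A and B show the left and front walls upright and the upper bushing mouth near (350,192) in A and (272,192) in B. I'll enlarge it.

```bash
python3 - <<'E'
import cv2,numpy as np
a=cv2.imread("pics/wA.png");b=cv2.imread("pics/wB.png")
c=lambda i,x,y:cv2.resize(i[y:y+50,x:x+50],(400,400),interpolation=cv2.INTER_CUBIC)
cv2.imwrite("pics/bush.png",np.hstack([c(a,325,165),c(b,250,165)]))
E
```

```text
(no output)
```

View pics/bush.png

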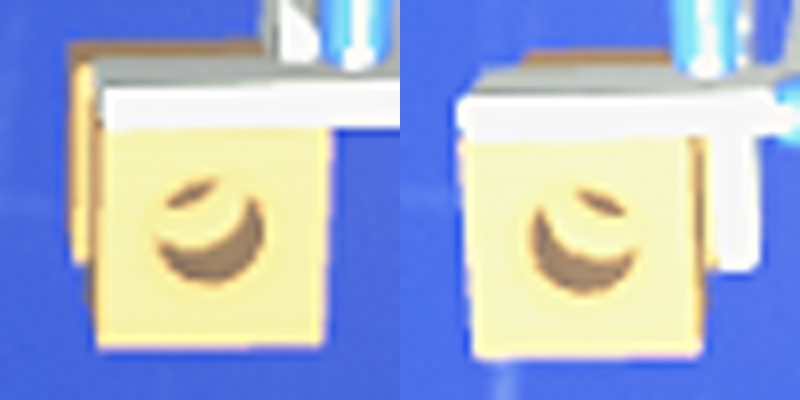

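```bash
python3 - <<'E'
from h import *
import pickle
from rig import bot
A=pickle.load(open("wA.pkl","rb"));B=pickle.load(open("wB.pkl","rb"))
uA,uB=np.array([351.2,194.2]),np.array([272.3,195.3])
print(tri([(A,uA),(B,uB)]),onz(A,uA,.078),onz(B,uB,.078),"model",tw(-.088,.103,.078))
s=bot.read_state();print(s["position"],s["joint_positions"])
H=np.array([.498,.291])
# view poses of pin head: camera 78mm ahead of tcp along tool x; head top ~116 mm
for n,p in {"pinA":np.array([.47,.25,.24]),"pinB":np.array([.47,.31,.24])}.items(): print(n,row(bot,p,7.3))
E
```

```text
(array([0.52084581, 0.01407768, 0.07733242]), [array([-0. , -0.1]), array([0. , 0.1])]) [0.52094409 0.01418138 0.078     ] [0.52111241 0.01401929 0.078     ] model [0.51712563 0.01578344 0.078     ]
[ 0.50830768 -0.01690292  0.15017563] [-1.45191192e+01  2.84953983e+01  1.03355001e+02  1.86014140e-02
  4.81229224e+01  6.83128895e+01]
pinA [ -0.47 -26.96  -8.98  -0.    -0.03  -0.14]
pinB [ 2.800e-01 -3.291e+01 -8.980e+00 -0.000e+00 -3.000e-02 -1.400e-01]
```

>>> apply_moves([
  [[0,-3,-4,0,0,0,1],[0.5,-8,-9,0,0,0,1],[1,-14,-9,0,0,0,1],[1.5,-20,-9,0,0,0,1],[1.6,-25,-9,0,0,0,1],[1.6,-26.6,-9,0,0,0,1],[1.6,-26.6,-9,0,0,0,1],[1.6,-26.6,-9,0,0,0,1]],
])

```text
time_s: 12.98
position: [0.4895, 0.2487, 0.2403]
tcp_rot: [[0.992, 0.126, -0.001], [0.126, -0.992, -0.001], [-0.001, 0.001, -1.0]]
force: [-0.0, -1.5, 0.4]
opening: 1.0
grasp_force: 0.0
```

```bash
python3 cap.py pA
```

```text
13.025 [0.48961118 0.24840525 0.24037149] [ 0.8174465  -0.65902472 -0.00246837]
```

>>> apply_moves([
  [[0.4,-3.5,0,0,0,0,1],[0.9,-7,0,0,0,0,1],[0.9,-7,0,0,0,0,1],[0.9,-7,0,0,0,0,1]],
])

```text
time_s: 13.52
position: [0.4897, 0.3189, 0.2404]
tcp_rot: [[0.992, 0.125, -0.001], [0.125, -0.992, -0.001], [-0.001, 0.001, -1.0]]
force: [0.0, -0.8, -0.2]
opening: 1.001
grasp_force: 0.0
```

```bash
python3 cap.py pB; python3 - <<'E'
import cv2,numpy as np,pickle
from h import *
o=[]
for n in("pA","pB"):
    i=cv2.imread(f"pics/{n}.png").astype(int); m=pickle.load(open(n+".pkl","rb"))
    r=((i[...,2]>130)&(i[...,1]<90)&(i[...,0]<90)).astype(np.uint8)
    k,l,st,c=cv2.connectedComponentsWithStats(r); j=1+st[1:,4].argmax(); print(n,st[j],c[j])
    u,v=np.round(proj(m,np.array([.498,.29,.116]))).astype(int); print(u,v)
    o.append(cv2.resize(i.astype(np.uint8)[v-40:v+40,u-40:u+40],(400,400),interpolation=cv2.INTER_CUBIC)); print("origin",u-40,v-40)
cv2.imwrite("pics/pin.png",np.hstack(o))
E
```

```text
13.575 [0.4896641  0.31871118 0.24039604] [-0.1179875  -0.75734657 -0.27230016]
pA [259 166  21  21 301] [268.72757475 175.91694352]
269 182
origin 229 142
pB [331 175  22  21 299] [341.35451505 184.72575251]
342 192
origin 302 152
```

View pics/pin.png

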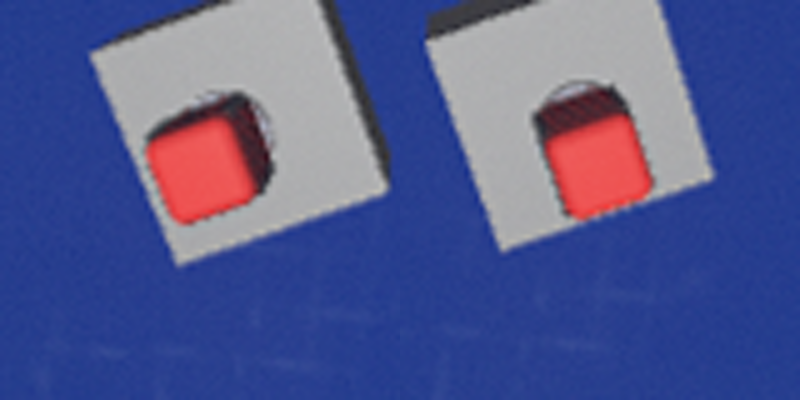

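The head's top face is clear at (269,176) in A and (341,185) in B, and it lines up with the holder's edges. Triangulating it now, with its yaw.

```bash
python3 - <<'E'
import cv2,pickle
from h import *
from rig import bot
ms=[pickle.load(open(n+".pkl","rb")) for n in("pA","pB")]
c=[]
for n,m in zip(("pA","pB"),ms):
    i=cv2.imread(f"pics/{n}.png").astype(int)
    r=((i[...,2]>130)&(i[...,1]<90)&(i[...,0]<90)).astype(np.uint8)
    k,l,st,ce=cv2.connectedComponentsWithStats(r); j=1+st[1:,4].argmax()
    rc=cv2.minAreaRect(np.argwhere(l==j)[:,::-1].astype(np.float32)); b=cv2.boxPoints(rc)
    w=[onz(m,q,.116) for q in b]; e=[w[1]-w[0],w[2]-w[1]]
    print(n,rc,[(round(np.linalg.norm(x)*1000,1),round(np.degrees(np.arctan2(x[1],x[0]))%90,1)) for x in e],onz(m,rc[0],.116)); c.append(np.array(rc[0]))
print(tri(list(zip(ms,c))))
# holder top corners from crop
org=[(229,142),(302,152)]
for a,m,pts in ((0,ms[0],[(90,53),(178,265),(388,188)]),(1,ms[1],[(27,40),(102,250),(313,178)])):
    w=[onz(m,np.array(org[a])+np.array(q)/5-.4,.046) for q in pts]
    print([np.round(x*1000,1) for x in w],"centre",np.round((w[0]+w[2])*500,1),[round(np.degrees(np.arctan2(*(w[1]-w[k])[1::-1]))%90,1) for k in(0,2)])
s=bot.read_state();print(s["position"])
E
```

```text
pA ((268.8103332519531, 175.77586364746094), (18.383838653564453, 17.64105796813965), 68.19859313964844) [(np.float64(16.8), np.float64(28.8)), (np.float64(17.3), np.float64(27.1))] [0.50442874 0.29084007 0.116     ]
pB ((341.4931640625, 184.81504821777344), (17.32209014892578, 18.375459671020508), 69.44395446777344) [(np.float64(17.2), np.float64(28.3)), (np.float64(17.0), np.float64(29.1))] [0.50453607 0.29160187 0.116     ]
(array([0.50379472, 0.29118981, 0.11297595]), [array([ 0. , -0.1]), array([-0. ,  0.1])])
[array([513.1, 326.9,  46. ]), array([464.8, 302.5,  46. ]), array([489.9, 254.6,  46. ])] centre [501.5 290.7  46. ] [np.float64(26.8), np.float64(27.7)]
[array([513.4, 326.6,  46. ]), array([465. , 302.4,  46. ]), array([489.1, 254.7,  46. ])] centre [501.3 290.6  46. ] [np.float64(26.6), np.float64(26.8)]
[0.4896641  0.31871118 0.24039604]
```

>>> apply_moves([
  [[0.5,1.5,3,0,0,-10,1],[1.07,2.92,8,0,0,-20,1],[1.07,2.92,8,0,0,-20,1],[1.07,2.92,8,0,0,-20,1],[1.07,2.92,8,0,0,-20,1]],
])

```text
time_s: 14.2
position: [0.505, 0.2934, 0.1627]
tcp_rot: [[0.889, 0.457, 0.004], [0.457, -0.889, 0.002], [0.004, 0.0, -1.0]]
force: [0.7, -0.3, 0.4]
opening: 0.996
grasp_force: 0.0
```

```bash
python3 - <<'E'
from h import *
from rig import bot
s=bot.read_state();print(s["position"],row(bot,[.504,.2911,.095],27.3))
E
```

```text
[0.50498966 0.29340808 0.16273697] [-0.22  0.16  6.77  0.02 -0.24 -0.11]
```

>>> apply_moves([
  [[0,0,3,0,0,0,1],[0,0,5,0,0,0,1],[0,0,5,0,0,0,1],[0,0,5,0,0,0,1],[0,0,5,0,0,0,1]],
])

```text
time_s: 14.82
position: [0.5047, 0.2932, 0.112]
tcp_rot: [[0.889, 0.458, 0.003], [0.458, -0.889, 0.001], [0.003, 0.0, -1.0]]
force: [0.3, 0.2, 0.7]
opening: 0.999
grasp_force: 0.0
```

```bash
python3 - <<'E'
from h import *
from rig import bot
s=bot.read_state();print(s["position"],row(bot,[.504,.2911,.095],27.3))
E
```

```text
[0.50468826 0.29318767 0.11199963] [-0.16  0.15  1.7   0.02 -0.16 -0.04]
```

>>> apply_moves([
  [[-0.15,0.15,1,0,0,0,1],[-0.15,0.15,1.7,0,0,0,1],[-0.15,0.15,1.7,0,0,0,1],[-0.15,0.15,1.7,0,0,0,-0.4],[-0.15,0.15,1.7,0,0,0,-0.4],[-0.15,0.15,1.7,0,0,0,-0.4],[-0.15,0.15,1.7,0,0,0,-0.4],[-0.15,0.15,1.7,0,0,0,-1],[-0.15,0.15,1.7,0,0,0,-1],[-0.15,0.15,1.7,0,0,0,-1],[-0.15,0.15,1.7,0,0,0,-1]],
])

```text
time_s: 16.2
position: [0.5031, 0.2907, 0.0936]
tcp_rot: [[0.889, 0.458, -0.0], [0.458, -0.889, -0.0], [-0.0, -0.0, -1.0]]
force: [0.2, -0.1, -0.2]
opening: 0.203
grasp_force: 30.0
```

>>> apply_moves([
  [[0,0,-1,0,0,0,-1],[0,0,-3,0,0,0,-1],[0,0,-6,0,0,0,-1],[0,0,-9,0,0,0,-1],[0,0,-11.5,0,0,0,-1],[0,0,-11.5,0,0,0,-1],[0,0,-11.5,0,0,0,-1]],
])

```text
time_s: 17.08
position: [0.5025, 0.2905, 0.208]
tcp_rot: [[0.889, 0.458, -0.001], [0.458, -0.889, -0.0], [-0.001, -0.0, -1.0]]
force: [0.7, -0.2, -0.1]
opening: 0.204
grasp_force: 30.0
```

```bash
python3 - <<'E'
from h import *
from rig import bot
s=bot.read_state();print(s["position"],s["opening"],s["grasp_force"])
yaw=np.degrees(np.arctan2(s["tcp_rot"][1,0],s["tcp_rot"][0,0]));print(yaw)
print(row(bot,[.521,.0141,.208],yaw), row(bot,[.521,.0141,.208],7.3))
E
```

```text
[0.50248867 0.29045097 0.20797447] 0.20418794911606167 29.99958598986268
27.260644618122242
[-1.101e+01  2.541e+01  1.000e-02 -1.000e-02  7.000e-02 -0.000e+00] [-1.101e+01  2.541e+01  1.000e-02  0.000e+00  8.000e-02  1.996e+01]
```

>>> apply_moves([
  [[-2,5,0,0,0,5,-1],[-4.3,10,0,0,0,10,-1],[-6.5,15,0,0,0,15,-1],[-8.7,20,0,0,0,20,-1],[-10.3,23.8,0,0,0,20,-1],[-11,25.4,0,0,0,20,-1],[-11,25.4,0,0,0,20,-1],[-11,25.4,0,0,0,20,-1],[-11,25.4,0,0,0,20,-1],[-11,25.4,0,0,0,20,-1]],
])

```text
time_s: 18.32
position: [0.5216, 0.0156, 0.2086]
tcp_rot: [[0.992, 0.128, -0.0], [0.128, -0.992, 0.0], [-0.0, -0.0, -1.0]]
force: [-0.0, -0.4, -0.4]
opening: 0.205
grasp_force: 30.0
```

```bash
python3 cap.py ins; python3 - <<'E'
from h import *
from rig import bot
import pickle
W=pickle.load(open("ins.pkl","rb"));D=bot.camera_model("side");d=bot.capture("side");S=bot.camera_model("scene");sc=bot.capture("scene")
cv2.imwrite("pics/insD.png",d);cv2.imwrite("pics/insS.png",sc)
p=bot.read_state()["position"];tip=np.array([p[0],p[1],p[2]-.0876])
w=cv2.imread("pics/ins.png");o=[]
for n,im,m,h in(("W",w,W,100),("D",d,D,30),("S",sc,S,30)):
    u=proj(m,tip);x,y=np.round(u).astype(int)
    x0,y0=max(0,min(640-2*h,x-h)),max(0,min(400-2*h,y-h));print(n,u,"org",x0,y0,"bush",proj(m,np.array([.521,.0141,.078])))
    o.append(cv2.resize(im[y0:y0+2*h,x0:x0+2*h],(400,400) if n=="W" else (200,200),interpolation=cv2.INTER_CUBIC))
cv2.imwrite("pics/insC.png",np.hstack([o[0],np.vstack(o[1:])]))
E
```

```text
18.375 [0.52163482 0.01537996 0.20861826] [-0.39613736 -0.31865863  0.18852539]
W [311.99013677 208.25217156] org 212 108 bush [312.67387274 195.42960588]
D [313.27147366 192.2174956 ] org 283 162 bush [313.74612111 204.19991575]
S [315.89033826 204.27139064] org 286 174 bush [316.33346755 215.05260983]
```

View pics/insC.png

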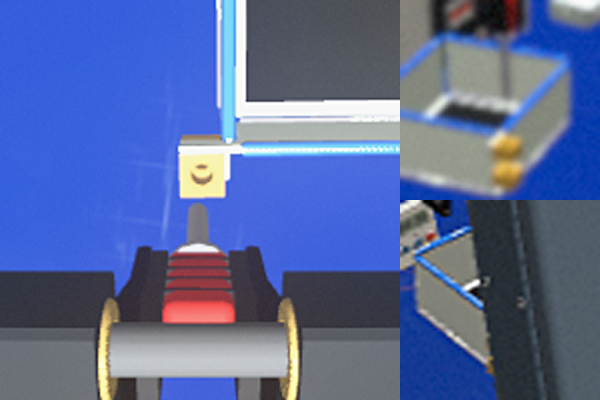

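The composite shows the pin held upright above the bushing. In the wrist view the tip is at about (310,209) and the mouth at (313,195); in the side view the shaft is at about (314,190). I'll refine the tip from pixel profiles.

```bash
python3 - <<'E'
import cv2,numpy as np
np.set_printoptions(linewidth=250)
w=cv2.imread("pics/ins.png").astype(int);d=cv2.imread("pics/insD.png").astype(int)
print("W B-R rows 206..226 cols 302..320");print((w[...,0]-w[...,2])[206:230:1,302:321])
print("D gray rows 172..198 cols 304..324");print(d.sum(2)[172:200,304:325]//3)
E
```

```text
W B-R rows 206..226 cols 302..320
[[-25 -52 -47 -47 -48 -46 -49 -48 -47 -47 -48 -49 -21  -5  -5  -6  -8  -7  -5]
 [117 108 108 109 109 109 109 109 110 109 109 108 132 143 141 142 143 143 144]
 [157 161 160 160 161 161 165 166 166 166 163 162 157 156 155 156 156 154 156]
 [154 156 153 155 157 161 123 105  82  70 118 154 157 152 152 151 150 153 151]
 [154 153 154 155 158 124  44  19  14  10  24  59 140 158 152 153 152 152 152]
 [154 154 153 159 124  44   6   3   5   6   2   5  54 139 153 152 151 151 151]
 [155 153 156 160  62   5   4   7   6   7   7   5   3 123 156 151 150 151 151]
 [154 153 155 147  40   1   6   7   8   8   8   6  -1  72 142 152 152 153 152]
 [155 156 156 140  37   3   8   6   7   9   8   6   1  59 140 151 152 153 152]
 [154 154 158 142  37   4   7   5   7   7   8   7   2  58 137 153 153 151 151]
 [154 154 158 116  27   2   6   7   6   6   8   6   1  60 141 154 151 152 150]
 [153 155 157 110  23   3   7   7   8   8   6   6   1  34 130 154 149 150 153]
 [154 157 158 110  25   3   6   7   8   7   9   9   2  28 131 153 151 152 152]
 [152 152 157 112  27   3   6   6   6  
[... 2602 characters left out ...]
38]
 [167 168 179 190 190 186 187 195 193 191 182 177 185 185 172 160 158 154 144 139 134]
 [125 144 167 176 174 168 176 194 204 205 197 200 209 210 191 176 160 148 142 133 128]
 [ 76  96 114 122 122 128 147 170 183 182 177 189 207 207 196 170 153 144 135 130 130]
 [ 50  51  58  61  69  76  96 114 123 124 132 155 184 191 181 161 146 137 130 129 130]
 [ 40  45  43  44  44  47  54  59  65  67  83 116 150 161 156 142 137 130 129 128 130]
 [ 50  44  41  43  40  46  41  42  49  52  78 104 134 139 142 138 130 130 130 131 129]
 [ 72  62  61  55  53  47  48  45  51  69  93 125 137 141 137 132 130 128 130 131 131]
 [106  95  92  84  81  78  69  64  71  95 120 130 141 137 132 131 131 132 128 131 130]]
```

>>> apply_moves([
  [[0.08,0.24,1,0,0,0,-1],[0.08,0.24,2,0,0,0,-1],[0.08,0.24,3,0,0,0,-1],[0.08,0.24,3.4,0,0,0,-1],[0.08,0.24,3.4,0,0,0,-1],[0.08,0.24,3.4,0,0,0,-1],[0.08,0.24,3.4,0,0,0,-1],[0.08,0.24,3.4,0,0,0,-1]],
])

```text
time_s: 19.48
position: [0.523, 0.0122, 0.1748]
tcp_rot: [[0.992, 0.126, 0.001], [0.126, -0.992, -0.0], [0.001, 0.0, -1.0]]
force: [0.3, 0.2, -0.1]
opening: 0.205
grasp_force: 30.0
```

```bash
python3 cap.py ins2; python3 - <<'E'
from h import *
from rig import bot
import pickle
W=pickle.load(open("ins2.pkl","rb"));w=cv2.imread("pics/ins2.png");D=bot.camera_model("side");d=bot.capture("side")
p=bot.read_state()["position"]
print(proj(W,np.array([*p[:2],p[2]-.0876])),proj(W,np.array([.521,.0141,.078])),proj(D,np.array([.521,.0141,.078])))
c=lambda i,x,y,n:cv2.resize(i[y:y+n,x:x+n],(400,400),interpolation=cv2.INTER_CUBIC)
cv2.imwrite("pics/ins2C.png",np.hstack([c(w,287,175,50),c(d,289,170,50)]))
E
```

```text
19.525 [0.52292602 0.01222982 0.17479005] [ 0.1664711   0.20660285 -0.95999423]
[311.23414137 208.38238772] [308.84532015 206.92555896] [313.74612111 204.19991575]
```

View pics/ins2C.png

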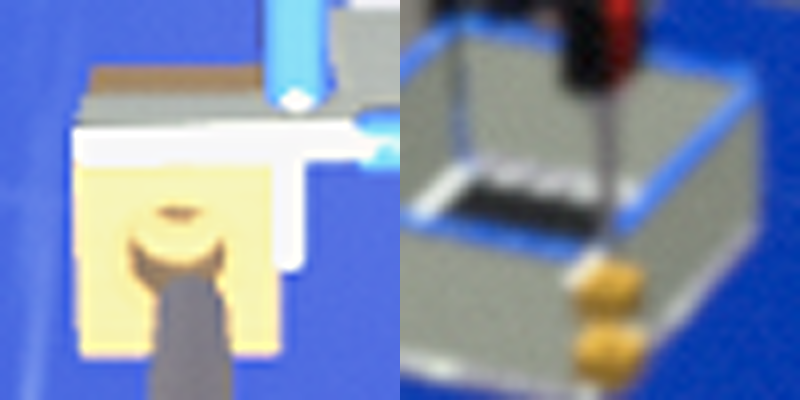

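The wrist crop has the mouth centre at (177,261) and the tip at (188,286), which parallax-corrects to about 264. The tip is therefore about 1.2 mm right and 0.3 mm short. I'll correct that and descend in stages while watching the force.

>>> apply_moves([
  [[0.03,-0.12,0,0,0,0,-1],[0.03,-0.12,0,0,0,0,-1],[0.03,-0.12,0.6,0,0,0,-1],[0.03,-0.12,1.2,0,0,0,-1],[0.03,-0.12,1.8,0,0,0,-1],[0.03,-0.12,2.4,0,0,0,-1],[0.03,-0.12,2.4,0,0,0,-1],[0.03,-0.12,2.4,0,0,0,-1]],
])

```text
time_s: 20.58
position: [0.5231, 0.0134, 0.1506]
tcp_rot: [[0.992, 0.126, 0.0], [0.126, -0.992, -0.0], [0.0, 0.0, -1.0]]
force: [0.4, -0.2, -0.8]
opening: 0.207
grasp_force: 30.0
```

```bash
python3 cap.py ins3; python3 - <<'E'
import cv2,numpy as np
np.set_printoptions(linewidth=250)
from h import *
import pickle
W=pickle.load(open("ins3.pkl","rb"));w=cv2.imread("pics/ins3.png").astype(int)
print(proj(W,np.array([.521,.0141,.078])))
print("blue, rows 204..230 step2, cols 290..334");print(w[200:234:2,290:334,0])
E
```

```text
20.625 [0.52313026 0.01344507 0.15066795] [-0.61902719 -0.59458725 -0.66907012]
[310.16061697 216.49782232]
blue, rows 204..230 step2, cols 290..334
[[230 232 233 232 231 229 250 249 249 249 249 249 249 249 249 249 248 248 248 248 248 248 248 248 248 248 248 248 248 248 248 248 248 248 248 248 248 248 248 248 248 248 248 248]
 [230 232 232 232 231 229 248 249 249 249 249 249 249 249 249 249 249 249 249 249 249 249 249 249 249 249 249 249 249 249 249 249 249 249 248 247 247 247 248 248 248 248 248 248]
 [231 232 231 232 230 231 199 186 187 182 178 181 178 178 178 177 181 180 181 179 181 180 180 180 179 183 186 175 170 171 172 171 172 166 252 248 248 247 226 227 228 227 228 228]
 [233 233 234 233 234 234 211 186 185 186 185 186 186 188 188 187 187 188 186 187 189 190 189 190 189 189 190 190 189 190 189 190 191 185 253 248 248 248 227 230 228 230 228 229]
 [233 233 233 232 232 232 208 184 185 186 186 184 186 186 185 185 185 183 182 179 180 181 181 185 185 187 186 186 187 187 184 185 182 180 253 248 248 248 227 229 229 230 229 229]
 [234 233 233 232 230 231 208 188 187 188 189 187 189 18
[... 1392 characters left out ...]
8 227 228 220 191 179 179 181 180 180 181 182 160 145 141 140 139 136 137 134 135 138 134 159 178 181 181 181 181 180 175 222 229 228 227 228 228 228 228 228 228]
 [236 234 231 229 226 228 221 190 177 178 178 179 178 181 182 155 136 132 134 134 137 137 134 131 132 130 149 179 182 183 180 179 178 176 222 229 228 228 227 227 228 227 228 227]
 [238 236 231 228 227 227 227 224 225 226 228 217 169 139 140 145 154 217 231 243 251 253 249 237 212 170 146 137 140 146 197 226 228 225 228 228 227 228 228 227 229 228 229 229]
 [246 244 239 236 235 233 230 229 232 212 162 182 247 252 251 250 250 250 249 249 249 249 249 249 250 250 250 251 252 250 196 152 203 230 230 230 232 235 237 236 237 237 237 239]]
```

The pin is centred in the upper bushing: shaft centre column 310.4 against hole 310.1, with no contact force. Continuing down.

>>> apply_moves([
  [[0,0,0.5,0,0,0,-1],[0,0,1,0,0,0,-1],[0,0,1.5,0,0,0,-1],[0,0,2,0,0,0,-1],[0,0,2,0,0,0,-1]],
])

```text
time_s: 21.25
position: [0.5226, 0.0135, 0.13]
tcp_rot: [[0.992, 0.126, -0.001], [0.126, -0.992, 0.0], [-0.001, -0.0, -1.0]]
force: [-0.5, -0.3, -0.4]
opening: 0.205
grasp_force: 30.0
```

>>> apply_moves([
  [[0,0,0.5,0,0,0,-1],[0,0,1,0,0,0,-1],[0,0,1.5,0,0,0,-1],[0,0,2,0,0,0,-1],[0,0,2.2,0,0,0,-1],[0,0,2.2,0,0,0,-1],[0,0,2.2,0,0,0,-1]],
])

```text
time_s: 22.12
position: [0.5231, 0.0134, 0.1087]
tcp_rot: [[0.992, 0.126, 0.0], [0.126, -0.992, -0.0], [0.0, 0.0, -1.0]]
force: [0.9, 0.4, -0.7]
opening: 0.203
grasp_force: 30.0
```

```bash
python3 cap.py ins4; python3 - <<'E'
import cv2,numpy as np
np.set_printoptions(linewidth=250)
from h import *
import pickle
from rig import bot
W=pickle.load(open("ins4.pkl","rb"));w=cv2.imread("pics/ins4.png").astype(int)
D=bot.camera_model("side");d=bot.capture("side").astype(int)
B=np.array([.521,.0141,.078]);print(proj(W,B),"flange rim +x",proj(W,np.array([.522+.0105,.0141,.088])),proj(W,np.array([.522+.0105,.0141,.078])))
print("W blue rows 214..260 at cols 290..334 step 2");print(np.c_[np.arange(214,262,2),w[214:262:2,290:334:2,0]])
print("D",proj(D,np.array([B+[0,0,z] for z in(-.078,-.046,-.03,-.016,0,.01,.014,.052)])))
print("D R-B rows 180..222 cols 306..324");print(np.c_[np.arange(180,222),(d[...,2]-d[...,0])[180:222,306:325]])
s=bot.read_state();print(s["position"],s["force"],s["moment"])
E
```

```text
22.175 [0.523072   0.01344708 0.10868605] [-0.46725942  0.57531828 -0.02150267]
[309.99159988 237.87723901] flange rim +x [312.26755514 227.44450697] [312.20225359 221.72746235]
W blue rows 214..260 at cols 290..334 step 2
[[214 228 227 191 173 174 176 177 175 176 176 175 176 177 178 179 179 179 179 193 219 242 208]
 [216 227 227 169 163 159 159 163 167 170 174 178 182 187 187 200 203 206 211 217 219 221 224]
 [218 227 224 249 249 249 249 249 249 249 249 248 248 248 248 248 248 248 248 248 248 248 248]
 [220 228 226 248 248 248 248 248 248 248 248 248 248 248 248 248 248 248 248 247 247 247 247]
 [222 229 226 239 246 246 247 249 248 248 247 247 247 243 240 241 240 243 242 243 248 248 246]
 [224 228 228 177 179 180 179 179 179 178 179 181 179 181 182 179 181 180 180 224 248 246 225]
 [226 228 228 177 180 181 181 179 180 181 182 182 181 181 182 183 183 183 184 225 248 246 224]
 [228 230 226 179 178 178 178 179 180 177 151 142 146 161 180 180 180 176 177 222 248 246 224]
 [230 230 227 180 179 180 181 151 136 148 226 250 246 206 138 134 161 180 178 223 248 242 223]
 [232 238 236 185 180 
[... 5410 characters left out ...]
33   63   82   89   99   98   92   69   18  -47 -109 -145 -169 -170 -165]
 [ 217    0    7    6   10   23   44   53   67   77   80   66   24  -29  -86 -129 -152 -173 -165 -175]
 [ 218   -9   -5   -4   -3   11   18   26   35   42   41   16  -27  -79 -123 -151 -161 -167 -173 -171]
 [ 219  -27  -20  -17  -11  -10   -1    1   -3   -9  -18  -45  -85 -124 -148 -159 -166 -164 -172 -168]
 [ 220  -67  -57  -47  -44  -37  -34  -37  -50  -72  -86 -108 -129 -151 -171 -160 -170 -160 -168 -164]
 [ 221 -128 -116 -108  -98  -95  -91  -95 -111 -127 -136 -152 -158 -162 -162 -169 -164 -164 -164 -166]]
[0.52309753 0.01345374 0.10871548] [ 0.31229914  0.82428451 -0.35335728] [-0.00522745  0.01173292 -0.04412505]
```

>>> apply_moves([
  [[0,0,0.05,0,0,0,-1],[0,0,0.05,0,0,0,-1],[0,0,0.05,0,0,0,-1],[0,0,0.05,0,0,0,-1],[0,0,0.05,0,0,0,-1],[0,0,0.05,0,0,0,-1]],
])

```text
time_s: 22.98
position: [0.523, 0.0135, 0.108]
tcp_rot: [[0.992, 0.126, 0.0], [0.126, -0.992, 0.0], [0.0, -0.0, -1.0]]
force: [0.2, 0.1, -0.1]
opening: 0.205
grasp_force: 30.0
```

```bash
python3 - <<'E'
from rig import bot
s=bot.read_state();print(s["position"],s["force"],s["grasp_force"],abs(s["qvel"]).max())
print(bot.hand_in())
E
```

```text
[0.52296102 0.01345589 0.10804101] [ 0.22311813  0.12366217 -0.13923177] 29.999906353186816 0.08226553600334226
the job is handed in; nothing more can be done
None
```

I handed the job in at about 23 s: all three walls are folded up to their stops, and the pin is threaded down through both bushings. It is still gripped by the head, with its flange about 1 cm above the upper bushing (worked out from arm height and camera pixels).

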